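Nest the small steel pan in the large one

TASK

The small steel pan on the sloping stand is done with: put it away inside the large pan, set down gently so that it sits level on the large pan's floor, with its handle pointing at least a quarter turn away from the large pan's handle so that the two do not foul. Leave the large pan standing where it is and do not disturb the other things on the bench.

Things in the scene. Friction and masses are not known exactly. Their poses are not given: they have to be found in the camera images.
- small_pan: Small steel pan, loose, 0.15 kg: round, open, 72 mm high, outside radius 36 mm at base, 46 at rim. Origin: centre of underside; z: its axis towards the mouth; stick handle along +x, square to the axis, 14 mm wide (y), 10 thick (z), from the rim to 135 mm from the axis, centre line 67 mm above the underside. Starts leaning 41 degrees, flat on the stand's deck, handle up the slope.
- small_handle_grip (a point): Point on the centre line of the small pan's handle, 95 mm from the pan's axis and 67 mm above its underside: a good place to grip across the 14 mm width. Axes as the small pan's.
- small_handle_tip (a point): End of the small pan's handle, 135 mm from the pan's axis.
- big_pan: Large steel pan, loose, 0.4 kg: 60 mm high, outside radius 50 mm at base, 60 at rim, walls 2.5, inner floor 3 mm above the underside (11 mm to spare round the small pan, whose handle then passes 5 mm over this rim). Origin: centre of underside; z up; handle along +x, 18 mm wide, rising outward at 25 degrees from below the rim, blocking the small pan's handle in line with it.
- big_handle_tip (a point): End of the large pan's handle, 148 mm from the pan's axis, 89 mm above its underside (the handle's top edge reaches 94 mm).
- tilt_stand: Fixed white sheet-metal stand, 150 x 110 mm, 87 mm high, with a deck that slopes at 41 degrees, and a low lip 10 mm high at the deck's lower end. Origin: centre of its foot; +x is the uphill direction, which points roughly away from the robot. The small pan's base rests centred 45 mm above the origin. The pan lifts off freely, square to the deck.
- timer: Bystander: square lab timer, 62 x 62 x 20 mm, loose; origin at the centre of its underside.
- petri: Bystander: closed petri dish, 58 mm across, 15 mm high, loose; origin at the centre of its underside.
- beaker: Bystander: small clear beaker, 46 mm across, 57 mm high, loose; origin at the centre of its underside.
- tape: Bystander: flat roll of tape, 104 mm across, 25 mm high, loose; origin at the centre of its underside.

How it is judged:
At the end, for the whole second after the job is handed in: The small pan stands on the large pan's floor (underside under 9 mm above the large one's), axes within 16 mm, level within 0.1 rad, handle ends over 160 mm apart; the large pan is upright within 0.06 rad and under 50 mm from its start; both released and at rest (z of small_pan in the frame of big_pan between -0.002 and 0.009 m and horizontal distance between small_pan and big_pan below 0.016 m and angle between small_pan's own z axis and vertical below 0.1 rad and angle between big_pan's own z axis and vertical below 0.06 rad and distance between small_handle_tip and big_handle_tip above 0.16 m and distance of big_pan from where it was at the start of the episode below 0.05 m and linear speed of each of small_pan, big_pan below 0.02 m/s); the robot touches nothing.
It fails at once if the large pan is tipped by more than 0.35 rad (angle between big_pan's own z axis and vertical above 0.35 rad).
It fails at once if the small pan is banged or pressed into the large one with more than 40 N (contact force between small_pan and big_pan above 40 N).
It fails at once if a bystander (timer, petri dish, beaker, tape) is moved by more than 30 mm (distance of any of timer, petri, beaker, tape from where it was at the start of the episode above 0.03 m).
It also fails if it takes over 38 s, if anything falls off the work surface, if the arm or the gripper's body presses on something with over 40 N, if the wrist force passes 120 N, or if a joint passes its speed limit or range.

ROBOT

A 7-joint arm with a two-finger parallel gripper is mounted at the origin on a cart in front of the work surface, level with it; the furniture and walls round the work are solid. World frame = base frame: x ahead of the robot, y to its left, z up, the work surface at z = 0. Lengths are in m, angles in rad, forces in N, time in s.
With the tool pointing down it reaches from about 0.35 to 0.9 m from the base axis. Payload 19.9 kg.
Tool frame: the origin (TCP) lies between the finger pads; the fingertips stand 19 mm ahead of it and the grasp point (between the pads) is the TCP; z points along the fingers, y is the direction in which the jaws open and shut (so a half turn about z gives the same grasp; the last joint's range is limited). The gripper opens to 94 mm and grips with 3 to 60 N. Pads are 16 mm wide; open, the fingers measure 119 mm over their backs; the gripper's body (75 mm by 177 mm) begins 78 mm behind the grasp point.
Start: joints at [-1.282, 0.417, -0.01, 1.614, 0.005, 1.111, -0.053], TCP at [0.203, 0.591, 0.186] pointing down, gripper open.
Joint ranges: [-2.81, 2.81], [-0.39, 2.02], [-1.27, 1.25], [0.06, 2.57], [-1.19, 4.33], [0.19, 2], [-2.82, 2.82]. Speed limits (rad/s): [1.89, 1.89, 2.39, 2.39, 3.01, 3.01, 3.01].

INTERFACE

Orientations are given as a 3x3 rotation matrix whose columns are the frame's x, y, z axes.
In Python, from rig import robot gives the robot as it stands. Calls block until the motion is done:
- robot.move_ptp(position, orientation): joint-space move of the TCP to a pose.
- robot.move_linear(position, velocity=0.15, frame=None, threshold=None): straight line of the TCP; frame=None keeps the orientation; velocity is the mean speed in m/s. With threshold (N) it stops when the force on the tool has changed by that much, and returns True; else False.
- robot.goto_joints(angles): joint-space move.
- robot.gripper_to(opening): finger opening in m; the grip force is fixed at half the most; returns when the fingers have stopped.
- robot.pause(seconds).
- robot.ik(position, orientation): joint angles nearest the present ones, or None.
- robot.get_state(): the state.
- robot.grab_frame(name): name is "scene" or "top" or "wrist"; returns the picture (420x560x3 uint8, red, green, blue); there is no depth.
- robot.camera_info(name): a dict with "fx", "fy", "cx", "cy" (pixels), "rvec" (rotation vector, rad) and "tvec" (3), from world to camera coordinates, as OpenCV has them. Camera axes: x right, y down, z forward; pixel columns grow to the right and rows downward; lengths in m; the calibration is good to about 2 mm. A picture is of the moment at which its call begins: read the wrist's pose just before it. camera_info takes no time and is no camera call; for the wrist camera it gives the pose at the moment of the call.
A pose or a line that the arm cannot do raises robot.PlanningError and nothing moves.
- robot.sign_off(): hands the job in, once; it reports no verdict.
The state is a dict: "time": time; "qpos": joint angles; "joint_vel": joint speeds; "effort": joint torques, N m; "ee_pos": TCP position; "tool_rot": TCP orientation; "force": force on the tool from outside, world axes, zero at the start; "moment": the same for the moment, N m; "opening": finger opening in m.
Only numpy, scipy, OpenCV 4.12 (cv2) and the standard library are available. Lean on these libraries where they do the work, as an engineer would, in place of code of your own. Each camera call takes 0.05 s, during which the arm holds its last target.

## Working session

There is one attempt and no reset: what is moved stays moved. The work goes in short steps, each a Python script; the robot and the scene stay as the last script left them, time stands still between calls to the robot, and variables do not carry over. Pictures are saved under pics/ and viewed, and the job is handed in when it is done.

```bash
ls; mkdir -p pics; python3 - <<'E'
from rig import robot
import cv2
for n in ("scene","top","wrist"):
    ci=robot.camera_info(n); print(n,ci)
    cv2.imwrite(f"pics/{n}0.png",robot.grab_frame(n)[:,:,::-1])
s=robot.get_state();print(s)
E
```

```text
pics
scene {'fx': 404.15138199202846, 'fy': 404.15138199202846, 'cx': 283.74955863166196, 'cy': 210.63635098008314, 'rvec': array([ 0.89277066, -2.609932  ,  0.95861283]), 'tvec': array([0.49102459, 0.33030414, 0.72773054])}
top {'fx': 485.20756197075633, 'fy': 485.20756197075633, 'cx': 273.4201309691111, 'cy': 212.3506179210457, 'rvec': array([ 2.20898803, -2.1516613 ,  0.12469218]), 'tvec': array([0.02955049, 0.57019226, 1.18230192])}
wrist {'fx': 334.43273174896376, 'fy': 334.43273174896376, 'cx': 275.75105805735683, 'cy': 219.81690594240126, 'rvec': array([-2.35961255, -1.68243775, -0.24084272]), 'tvec': array([-0.62415959, -0.02876158,  0.39322071])}
{'time': 0.15, 'qpos': array([-1.28148219,  0.41783157, -0.01030655,  1.61400369,  0.00469841,
        1.11066654, -0.05300107]), 'joint_vel': array([-1.63830616e-04,  1.29578651e-05,  6.89509268e-04, -1.11323124e-05,
       -1.12823713e-04, -7.32846255e-04, -1.55597851e-03]), 'effort': array([ 6.37454486e-04, -8.51541710e+01,  6.38729520e-01, -4.26142430e+01,
       -4.88846668e-02,  1.72871497e-02,  1.38770429e-04]), 'ee_pos': array([0.2029226 , 0.59084235, 0.18538581]), 'tool_rot': array([[-9.45781145e-01,  3.24804523e-01, -2.17947773e-04],
       [ 3.24804588e-01,  9.45780759e-01, -8.58240623e-04],
       [-7.26296260e-05, -8.82498236e-04, -9.99999608e-01]]), 'force': array([-0.40776027, -0.08090037, -0.66655299]), 'moment': array([-0.00562134,  0.04231195,  0.06826201]), 'opening': 0.09397847699444431}
```

View pics/scene0.png

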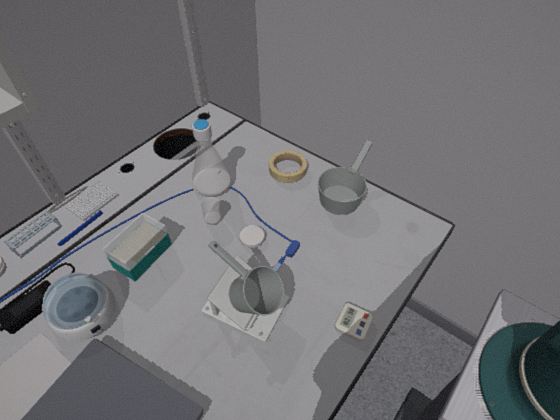

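View pics/top0.png

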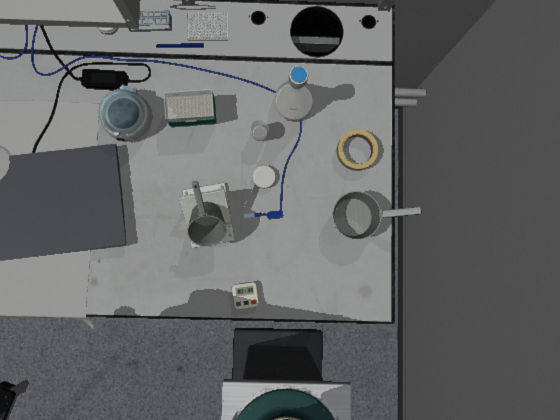

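View pics/wrist0.png

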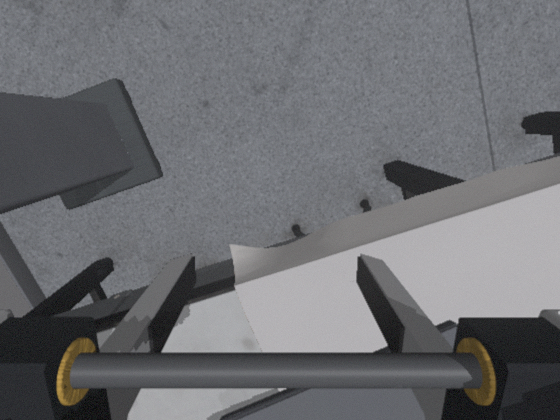

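The scene view shows the small pan on the stand near (255,285), big pan at (342,190) with handle to (367,145), timer at (353,320), tape at (288,167), and petri dish at (252,236). The top view shows the small pan rim at (206,228) with handle tip (197,184), and the big pan at (358,215) with handle pointing right to (420,211). I'll enlarge these to measure.

```bash
cat > h.py <<'E'
import numpy as np, cv2
from rig import robot
def cam(n):
    c=robot.camera_info(n); R,_=cv2.Rodrigues(c["rvec"]); K=np.array([[c["fx"],0,c["cx"]],[0,c["fy"],c["cy"]],[0,0,1]])
    return K,R,np.array(c["tvec"]).ravel()
def ray(n,p,C=None):
    K,R,t=C or cam(n); o=-R.T@t; d=R.T@np.linalg.inv(K)@np.array([p[0],p[1],1.]); return o,d/np.linalg.norm(d)
def onz(n,p,z,C=None):
    o,d=ray(n,p,C); return o+d*(z-o[2])/d[2]
def tri(obs):
    A=np.zeros((3,3));b=np.zeros(3)
    for n,p in obs:
        o,d=ray(n,p);P=np.eye(3)-np.outer(d,d);A+=P;b+=P@o
    X=np.linalg.solve(A,b); 
    return X,[np.linalg.norm((np.eye(3)-np.outer(d,d))@(X-o)) for o,d in [ray(n,p) for n,p in obs]]
def proj(n,X,C=None):
    K,R,t=C or cam(n); x=K@(R@np.asarray(X,float)+t); return x[:2]/x[2]
E
python3 - <<'E'
from h import *
print(proj("top",[0,0,0]),proj("top",[.5,0,0]),proj("top",[.5,.3,0]))
a=cv2.imread("pics/top0.png"); b=cv2.imread("pics/scene0.png")
cv2.imwrite("pics/t_small.png",cv2.resize(a[165:260,160:270],None,fx=6,fy=6,interpolation=cv2.INTER_CUBIC))
cv2.imwrite("pics/t_big.png",cv2.resize(a[170:260,320:430],None,fx=6,fy=6,interpolation=cv2.INTER_CUBIC))
cv2.imwrite("pics/s_small.png",cv2.resize(b[230:345,190:310],None,fx=5,fy=5,interpolation=cv2.INTER_CUBIC))
cv2.imwrite("pics/s_big.png",cv2.resize(b[130:225,300:390],None,fx=6,fy=6,interpolation=cv2.INTER_CUBIC))
E
```

```text
[285.54742263 446.35311205] [290.07254202 241.01031952] [171.42096597 237.9096221 ]
```

View pics/t_small.png

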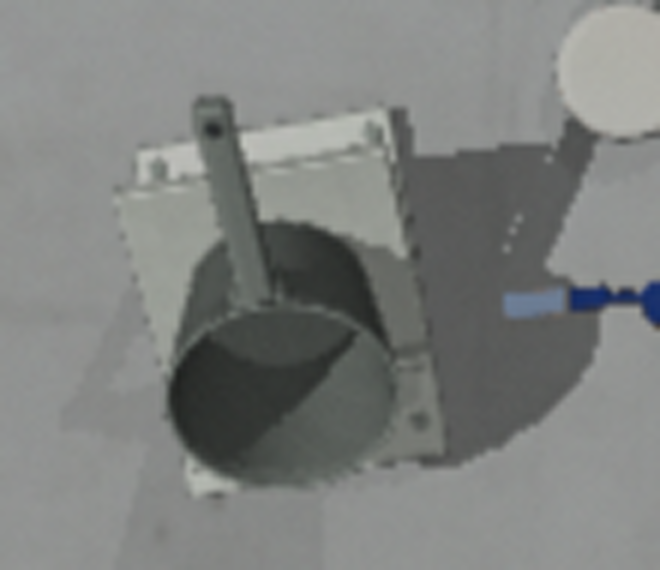

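View pics/t_big.png

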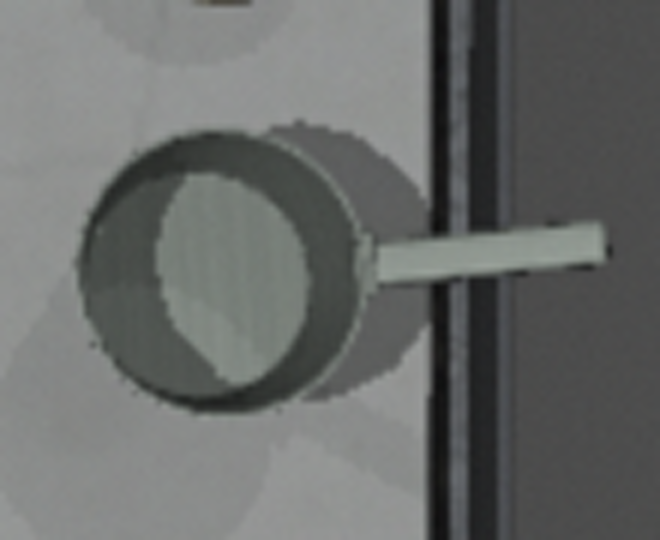

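View pics/s_small.png

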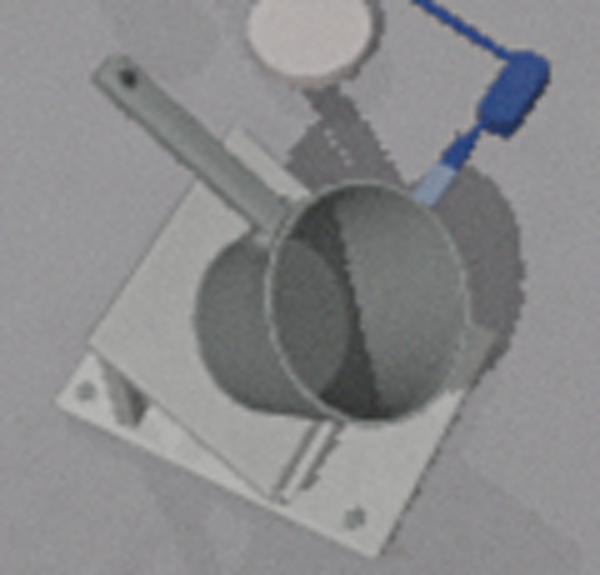

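View pics/s_big.png

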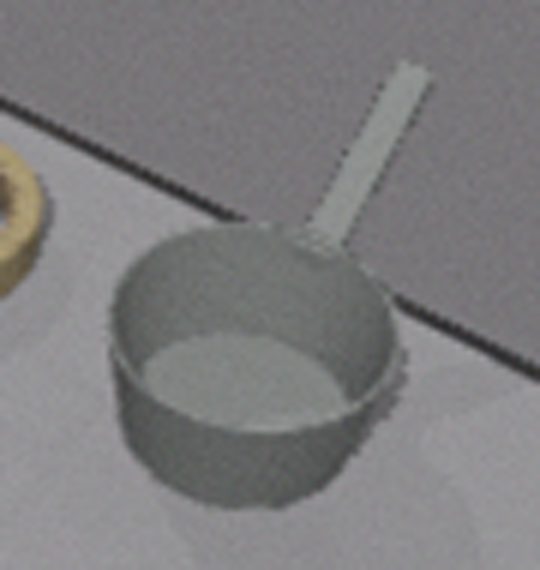

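```bash
python3 - <<'E'
from h import *
T=lambda ox,oy,s,x,y:((x+.5)/s-.5+ox,(y+.5)/s-.5+oy)
ts=lambda x,y:("top",T(160,165,6,x,y)); tb=lambda x,y:("top",T(320,170,6,x,y))
ss=lambda x,y:("scene",T(190,230,5,x,y)); sb=lambda x,y:("scene",T(300,130,6,x,y))
bc=onz(*tb(223,271),.06); print("big rim top",bc, "scene",onz(*sb(257,327),.06), tri([tb(223,271),sb(257,327)]))
bt=tri([tb(605,243),sb(415,68)]);print("bigtip",bt, onz(*tb(605,243),.092))
rc=tri([ts(282,393),ss(369,302)]);print("small rim c",rc)
tip=tri([ts(212,98),ss(108,65)]);print("small tip",tip)
root=tri([ts(254,300),ss(280,222)]);print("root",root)
# stand deck edges in top: upper edge corners, foot corners
for p in [(136,150),(388,108),(442,455),(197,497)]: print("foot",onz(*ts(*p),0.0))
for p in [(118,192),(400,148)]: print("decktop",onz(*ts(*p),0.087))
for n,p in dict(timer=(245,295),petri=(263,177),beaker=(260,131),tape=(357,150)).items(): print(n,onz("top",p,.02))
E
```

```text
big rim top [ 0.56569075 -0.15763905  0.06      ] scene [ 0.56090884 -0.15557776  0.06      ] (array([ 0.56463082, -0.15933285,  0.0549612 ]), [np.float64(0.001712926452914415), np.float64(0.001712926452914359)])
bigtip (array([ 0.57844168, -0.30440654,  0.08757135]), [np.float64(0.00013090092210797175), np.float64(0.0001309009221079972)]) [ 0.57783572 -0.30303071  0.092     ]
small rim c (array([0.5157755 , 0.20020649, 0.09484994]), [np.float64(0.0011707646487015449), np.float64(0.0011707646487016797)])
small tip (array([0.61737383, 0.21914545, 0.18044796]), [np.float64(0.0015111162254970586), np.float64(0.001511116225497115)])
root (array([0.54923246, 0.20831878, 0.12841188]), [np.float64(0.0007766500279225914), np.float64(0.0007766500279223718)])
foot [0.62384405 0.27809014 0.        ]
foot [0.64491867 0.1718129  0.        ]
foot [0.49774743 0.14390098 0.        ]
foot [0.47742672 0.24615862 0.        ]
decktop [0.5948362  0.26935646 0.087     ]
decktop [0.61547143 0.15894131 0.087     ]
timer [0.36346747 0.10923785 0.02      ]
petri [0.65880179 0.07297953 0.02      ]
beaker [0.77708067 0.08386688 0.02      ]
tape [ 0.73521675 -0.1644106   0.02      ]
```

```bash
cat >> h.py <<'E'
YAW=.192; TH=np.radians(41); BASE=np.array([.5605,.2095,.045])
def panR(yaw,th):
    hx=np.array([np.cos(th)*np.cos(yaw),np.cos(th)*np.sin(yaw),np.sin(th)]); hy=np.array([-np.sin(yaw),np.cos(yaw),0]); return np.c_[hx,hy,np.cross(hx,hy)]
def toolR(P): return np.c_[-P[:,0],P[:,1],-P[:,2]]
GX,GZ=.087,.069
def tcp(base,P): return np.asarray(base)+P@np.array([GX,0,GZ])
BIG=np.array([.5648,-.158,0])
E
python3 - <<'E'
from h import *
P=panR(YAW,TH); R=toolR(P); g=tcp(BASE,P); print(g)
for d in (.15,0): print(d,robot.ik(g+d*P[:,2],R))
for yaw in (.19,.8,1.2,1.57,1.8,2.2):
    Q=panR(yaw,0); print(yaw,[None if q is None else np.round(q,2) for q in (robot.ik(tcp(BIG+[0,0,h],Q),toolR(Q)) for h in (.13,.004))])
E
```

```text
[0.58051695 0.21339119 0.1541521 ]
0.15 [-1.06017509 -0.24811617  0.3661678   2.34248561  0.86875202  0.53107431
  0.43198558]
0 [-0.6290367   0.18105208  0.11330879  2.27244216  1.55605786  0.19569535
 -0.24763549]
0.19 [array([-0.31,  0.57,  0.71,  1.51, -0.38,  1.21,  2.22]), array([-0.19,  0.66,  0.53,  1.61, -0.38,  0.97,  2.22])]
0.8 [array([-0.24,  0.45,  0.47,  1.59, -0.22,  1.15,  2.65]), array([-0.12,  0.57,  0.3 ,  1.69, -0.2 ,  0.91,  2.64])]
1.2 [array([ 0.84,  0.59, -1.08,  1.64,  0.54,  1.25,  2.42]), array([ 0.83,  0.78, -1.09,  1.74,  0.77,  1.11,  2.26])]
1.57 [array([-0.73,  0.5 ,  1.09,  1.77, -0.48,  1.17, -2.64]), array([-0.7 ,  0.73,  1.08,  1.88, -0.76,  1.02, -2.43])]
1.8 [array([-0.75,  0.45,  1.09,  1.81, -0.44,  1.14, -2.43]), array([-0.71,  0.7 ,  1.08,  1.92, -0.74,  0.99, -2.19])]
2.2 [array([-0.76,  0.37,  1.09,  1.88, -0.37,  1.11, -2.05]), array([-0.71,  0.64,  1.08,  1.99, -0.71,  0.95, -1.77])]
```

```bash
cat >> h.py <<'E'
def ry(d): c,s=np.cos(d),np.sin(d); return np.array([[c,0,s],[0,1,0],[-s,0,c]])
def toolR(P,dl=0.): return P@np.diag([-1.,1,-1])@ry(dl)
E
python3 - <<'E'
from h import *
P=panR(YAW,TH); g=tcp(BASE,P)
for dd in (-20,-15,-10,10,15,20):
    dl=np.radians(dd);R=toolR(P,dl);print(dd,"lean",np.degrees(np.arccos(-R[2,2])))
    f=lambda q:None if q is None else np.round(q,2)
    for d in (.15,.07,0): print("  pick",d,f(robot.ik(g+d*P[:,2],R)))
    for yaw in (.3,.6):
        Q=panR(yaw,0)
        for h in (.13,.004): print("  place",yaw,h,f(robot.ik(tcp(BIG+[0,0,h],Q),toolR(Q,dl))))
E
```

```text
-20 lean 61.00000000000001
  pick 0.15 None
  pick 0.07 [-1.02  0.09  0.37  2.56  2.44  0.62 -1.24]
  pick 0 [-0.98  0.34  0.42  2.49  2.72  0.7  -1.56]
  place 0.3 0.13 [-0.33  0.38  0.73  1.81 -0.62  0.85  2.58]
  place 0.3 0.004 [ 0.1   0.47  0.19  1.9  -0.54  0.54  2.56]
  place 0.6 0.13 [ 0.96  0.46 -0.9   1.75  0.16  0.84  2.24]
  place 0.6 0.004 [ 0.94  0.66 -0.91  1.85  0.44  0.63  2.06]
-15 lean 56.0
  pick 0.15 [-1.11 -0.26  0.32  2.53  1.68  0.55 -0.43]
  pick 0.07 [-1.05  0.03  0.42  2.51  2.27  0.47 -1.03]
  pick 0 [-0.91  0.27  0.36  2.45  2.64  0.54 -1.42]
  place 0.3 0.13 [-0.33  0.41  0.72  1.74 -0.53  0.93  2.48]
  place 0.3 0.004 [-0.04  0.51  0.34  1.83 -0.5   0.65  2.49]
  place 0.6 0.13 [ 0.9   0.49 -0.91  1.7   0.26  0.94  2.14]
  place 0.6 0.004 [-0.01  0.51  0.31  1.83 -0.54  0.72  2.81]
-10 lean 51.00000000000001
  pick 0.15 [-1.08 -0.27  0.32  2.47  1.41  0.5  -0.13]
  pick 0.07 [-0.96  0.    0.34  2.45  1.99  0.36 -0.73]
  pick 0 [-0.82  0.22  0.28  2.39  2.48  0.39 -1.22]
  place 0.3 0.13 [-0.33  0.46  0.72  1.67 -0.47  1.02  2.41]
  place 0.3 0.004 [-0.1
[... 774 characters left out ...]
0.16  0.42  1.17]
  place 0.3 0.13 [-0.2   0.68  0.52  1.28 -0.18  1.48  2.16]
  place 0.3 0.004 [-0.16  0.79  0.43  1.38 -0.19  1.27  2.14]
  place 0.6 0.13 [-0.21  0.61  0.39  1.37 -0.04  1.4   2.32]
  place 0.6 0.004 [-0.16  0.72  0.31  1.47 -0.04  1.18  2.28]
20 lean 21.00000000000002
  pick 0.15 [-0.89 -0.08  0.35  2.07  0.2   0.81  1.11]
  pick 0.07 [-0.77  0.1   0.3   2.04  0.11  0.65  1.22]
  pick 0 [-0.64  0.25  0.21  2.    0.07  0.54  1.26]
  place 0.3 0.13 [-0.18  0.74  0.48  1.2  -0.14  1.57  2.13]
  place 0.3 0.004 [-0.15  0.84  0.4   1.3  -0.14  1.37  2.1 ]
  place 0.6 0.13 [-0.21  0.65  0.36  1.3   0.01  1.48  2.28]
  place 0.6 0.004 [-0.17  0.77  0.3   1.4   0.01  1.27  2.24]
```

```bash
echo 'DL=np.radians(15)' >> h.py; python3 - <<'E'
from h import *
P=panR(YAW,TH); R=toolR(P,DL); g=tcp(BASE,P)
robot.move_ptp(g+.10*P[:,2],R)
s=robot.get_state(); print(s["time"],s["ee_pos"],np.round(s["qpos"],2))
np.save("wc.npy",np.array(cam("wrist"),dtype=object),allow_pickle=True)
for n in ("wrist","scene"): cv2.imwrite(f"pics/{n}1.png",robot.grab_frame(n)[:,:,::-1])
print(proj("wrist",BASE+P@[.135,0,.067]),proj("wrist",g),proj("wrist",BASE+P@[0,0,.072]))
E
```

```text
1.95 [0.51604667 0.20169039 0.22963836] [-0.89 -0.01  0.37  2.13  0.25  0.61  1.07]Traceback (most recent call last):
  File "<stdin>", line 5, in <module>
ValueError: could not broadcast input array from shape (3,3) into shape (3,)
```

```bash
python3 - <<'E'
from h import *
P=panR(YAW,TH);g=tcp(BASE,P)
print(proj("wrist",BASE+P@[.135,0,.067]),proj("wrist",g),proj("wrist",BASE+P@[0,0,.072]))
for n in ("wrist","scene"): cv2.imwrite(f"pics/{n}1.png",robot.grab_frame(n)[:,:,::-1])
E
```

```text
[275.22549508 291.717568  ] [275.20823772 241.44028349] [275.17775208 147.82187583]
```

View pics/wrist1.png

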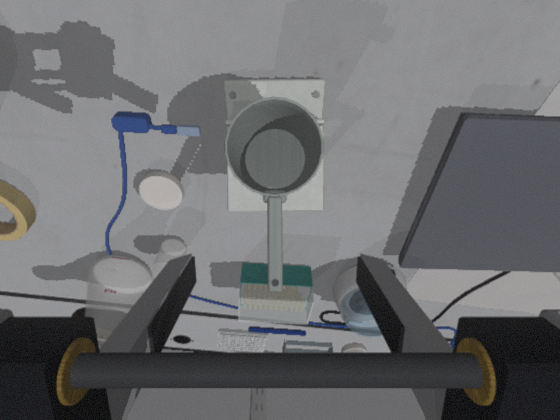

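View pics/scene1.png

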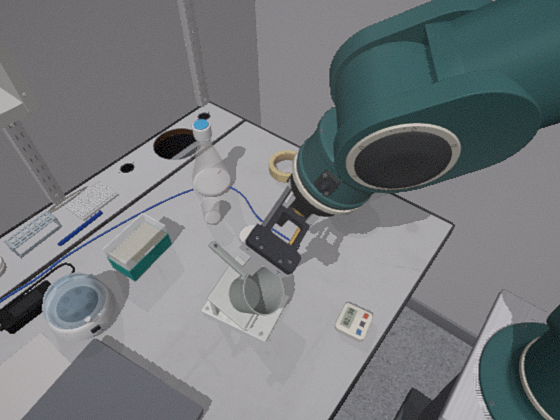

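The wrist view shows the handle centred between the fingers, tip at (275,290) and rim centre at (275,147). Both match my predicted points within 2 px, so I'll go in and grip.

```bash
python3 - <<'E'
from h import *
P=panR(YAW,TH); R=toolR(P,DL); g=tcp(BASE,P)
print(robot.move_linear(g,.08,threshold=12)); s=robot.get_state(); print(s["time"],s["ee_pos"]-g,s["force"])
robot.gripper_to(0.0); s=robot.get_state(); print(s["time"],s["opening"],s["force"])
robot.move_linear(g+.09*P[:,2],.1); s=robot.get_state(); print(s["time"],s["opening"],s["force"],s["moment"],np.round(s["qpos"],2))
S=[(x,0,.0)for x in()]
for n in ("wrist","scene"): cv2.imwrite(f"pics/{n}2.png",robot.grab_frame(n)[:,:,::-1])
for n in ("wrist","scene"): print(n,[proj(n,BASE+.09*P[:,2]+P@v).round(0) for v in ([.135,0,.067],[0,0,.072],[0,0.046,.072],[-.046,0,.072])])
E
```

```text
False
3.45 [-4.02920928e-05  8.48238846e-05  4.06561014e-04] [0.00841468 1.12451635 0.22877363]
4.8667 0.0007126647540991622 [-0.09718395  0.92855443  0.63939821]
5.9167 0.00041193454087030127 [-0.61590637 -0.36742988 -0.7173546 ] [-0.00625676  0.3866915  -0.01781603] [-0.9   0.01  0.39  2.13  0.24  0.58  1.08]
wrist [array([276., 329.]), array([276., 118.]), array([350., 118.]), array([276.,  43.])]
scene [array([235., 230.]), array([292., 283.]), array([280., 305.]), array([310., 300.])]
```

View pics/wrist2.png

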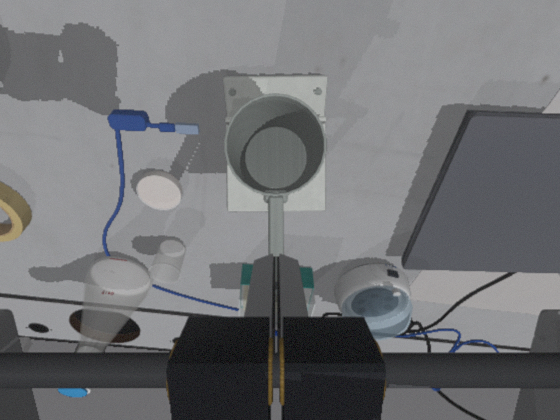

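View pics/scene2.png

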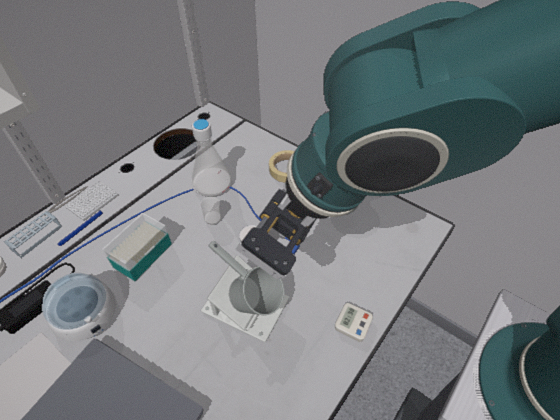

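```bash
python3 - <<'E'
from h import *
s=robot.get_state(); p=s["ee_pos"]; R=s["tool_rot"]; print(p,s["opening"]); print(R.round(3))
for n in ("scene","wrist","top"):
  print(n,[proj(n,p+R[:,2]*d).round(1) for d in (-.15,-.078,0,.019)])
print("cam pos",-cam("wrist")[1].T@cam("wrist")[2], (cam("wrist")[1]@R).round(2))
cv2.imwrite("pics/top2.png",robot.grab_frame("top")[:,:,::-1])
b=cv2.imread("pics/scene2.png");cv2.imwrite("pics/s2z.png",cv2.resize(b[170:345,190:350],None,fx=3.4,fy=3.4,interpolation=cv2.INTER_CUBIC))
E
```

```text
[0.52263714 0.20195334 0.22153233] 0.00030403716497100507
[[-0.883 -0.191  0.43 ]
 [-0.172  0.982  0.083]
 [-0.438 -0.001 -0.899]]
scene [array([293.8, 210.4]), array([273.7, 231.4]), array([256. , 249.9]), array([252.1, 253.9])]
wrist [array([276. , 528.8]), array([276.1, 327.2]), array([276.1, 255.4]), array([276.1, 244.9])]
top [array([194.4, 254.2]), array([196.8, 238.4]), array([199. , 223.6]), array([199.5, 220.3])]
cam pos [0.36424945 0.17136729 0.36463711] [[-0.    1.    0.  ]
 [-0.96 -0.   -0.28]
 [-0.28 -0.    0.96]]
```

View pics/s2z.png

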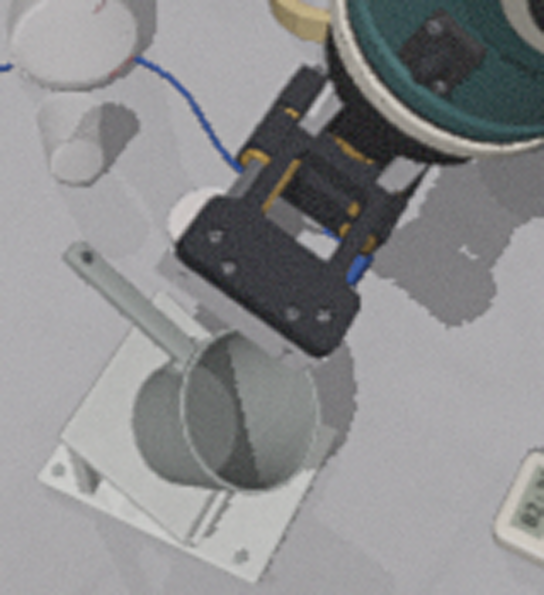

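View pics/top2.png

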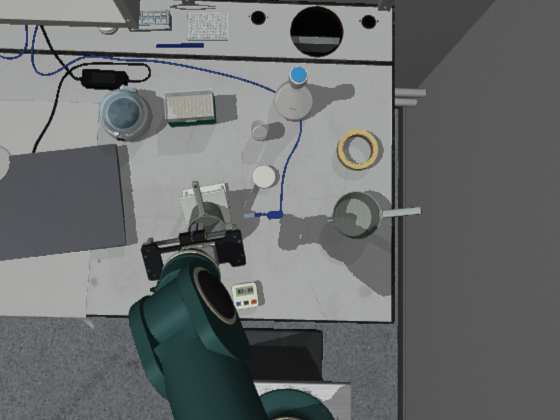

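```bash
python3 - <<'E'
from h import *
s=robot.get_state(); p=s["ee_pos"]; R=s["tool_rot"]
for n in ("wrist","top"):
  for z in (-.04,-.02,0,.019): print(n,z,[proj(n,p+R@[x,0,z]).round(1) for x in (-.012,-.008,.008,.012)])
a=cv2.imread("pics/top2.png");cv2.imwrite("pics/t2z.png",cv2.resize(a[170:290,140:260],None,fx=5,fy=5,interpolation=cv2.INTER_CUBIC))
a=cv2.imread("pics/wrist2.png");cv2.imwrite("pics/w2z.png",cv2.resize(a[220:350,200:350],None,fx=4,fy=4,interpolation=cv2.INTER_CUBIC))
E
```

```text
wrist -0.04 [array([276.1, 304.9]), array([276.1, 298.2]), array([276.1, 270.7]), array([276.1, 263.6])]
wrist -0.02 [array([276.1, 287.2]), array([276.1, 281. ]), array([276.1, 255.9]), array([276.1, 249.4])]
wrist 0 [array([276.1, 272.6]), array([276.1, 266.9]), array([276.1, 243.7]), array([276.1, 237.8])]
wrist 0.019 [array([276.1, 260.9]), array([276.1, 255.6]), array([276.1, 234. ]), array([276.1, 228.5])]
top -0.04 [array([196.7, 225.4]), array([197.1, 227.3]), array([198.7, 234.6]), array([199.1, 236.4])]
top -0.02 [array([197.3, 221.8]), array([197.7, 223.6]), array([199.2, 230.8]), array([199.6, 232.6])]
top 0 [array([197.8, 218.3]), array([198.2, 220.1]), array([199.7, 227.1]), array([200.1, 228.9])]
top 0.019 [array([198.4, 215.1]), array([198.7, 216.9]), array([200.2, 223.8]), array([200.6, 225.5])]
```

View pics/t2z.png

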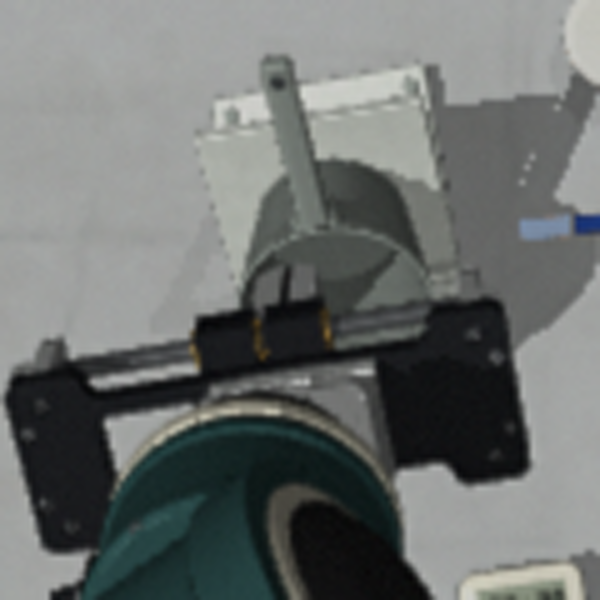

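View pics/w2z.png

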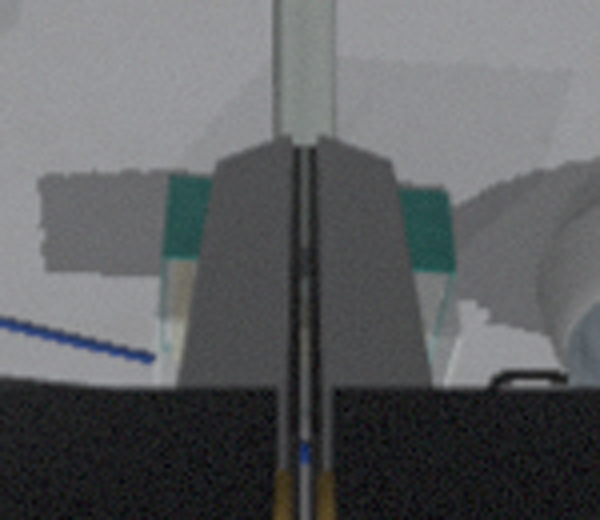

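```bash
python3 - <<'E'
from h import *
s=robot.get_state(); p=s["ee_pos"]; R=s["tool_rot"]
X,e=tri([("wrist",(276,254)),("top",(197.4,223))]); print(X,e, "tool coords",R.T@(X-p))
P=panR(YAW,TH)
# handle tip, rim via wrist+scene/top
for w,t,l in [((275.5,193),(160+253/6,165+300/6),"root"),((276,145),(206.6,230.2),"rimc")]:
    X,e=tri([("wrist",w),("top",t)]); print(l,X,e,"pan coords",P.T@(X-BASE))
E
```

```text
[0.52412609 0.20388006 0.21909548] [np.float64(0.0017114670118727085), np.float64(0.001711467011872716)] tool coords [-0.00057626  0.00161355  0.00302369]
root [0.54958426 0.20781706 0.12121845] [np.float64(0.0012675626827589241), np.float64(0.001267562682758908)] pan coords [0.0416746  0.00043095 0.06476326]
rimc [0.51659325 0.20081369 0.09307446] [np.float64(0.0001847907195228701), np.float64(0.0001847907195228987)] pan coords [-0.00223922 -0.0001483   0.06564581]
```

The grasp missed: the fingers closed on air just above the handle, and the pan is undisturbed. From the wrist and top views, the fingertips sit at about TCP+3 mm instead of the stated +19, and the pan reads about 5 mm lower than my model. I'll re-grip about 15 mm deeper, since there's plenty of room under the handle.

```bash
python3 - <<'E'
from h import *
P=panR(YAW,TH); R=toolR(P,DL); g=tcp(BASE,P)+.014*R[:,2]
robot.gripper_to(.05)
print(robot.move_linear(g,.1,threshold=12)); s=robot.get_state(); print(s["time"],s["ee_pos"]-g,s["force"])
cv2.imwrite("pics/wrist3.png",robot.grab_frame("wrist")[:,:,::-1]);cv2.imwrite("pics/scene3.png",robot.grab_frame("scene")[:,:,::-1])
robot.gripper_to(0.0); s=robot.get_state(); print(s["time"],s["opening"],s["force"])
cv2.imwrite("pics/wrist4.png",robot.grab_frame("wrist")[:,:,::-1])
E
```

```text
False
8.15 [-2.29417423e-05  6.46753474e-05  4.97172321e-04] [-0.84981425 -0.30758137 -0.3150715 ]
9.1167 0.0005793539651411226 [-1.26120297  0.31737652  0.89386275]
```

View pics/wrist3.png

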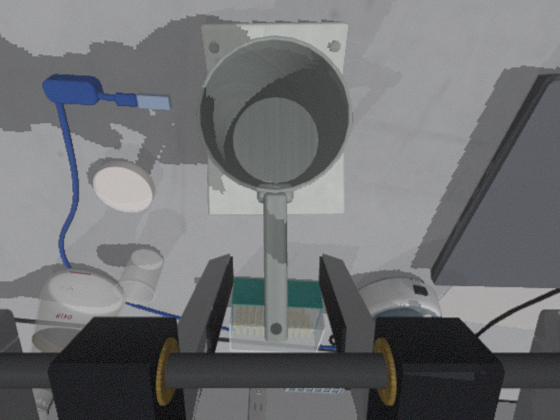

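View pics/wrist4.png

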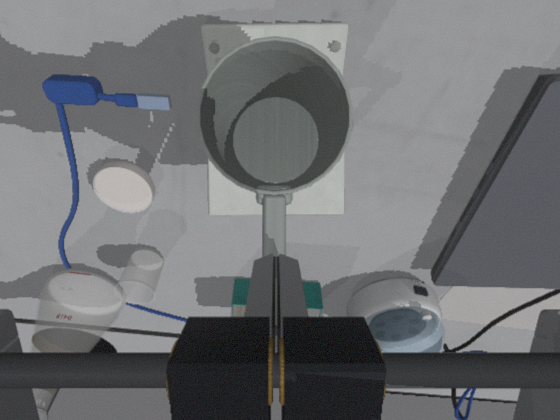

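```bash
python3 - <<'E'
from h import *
P=panR(YAW,TH); s=robot.get_state(); p=s["ee_pos"]; R=s["tool_rot"]
K,Rc,t=cam("wrist")
def d(X): return proj("wrist",X).round(1),(Rc@X+t)[2].round(4)
print("rim l/r",d(BASE+P@[0,.046,.072]),d(BASE+P@[0,-.046,.072]))
print("floor c",d(BASE+P@[0,0,.002]),"root",d(BASE+P@[.046,0,.067]),"tip",d(BASE+P@[.135,0,.072]),"grip",d(BASE+P@[.087,0,.072]))
print("tcp",d(p),"tip",d(p+R@[0,0,.019]),"near",d(p+R@[.008,0,.019]))
for y in (.025,-.025): print(d(p+R@[-.0,y,.019]),d(p+R@[-.0,y,0]))
a=cv2.imread("pics/scene3.png");cv2.imwrite("pics/s3z.png",cv2.resize(a[170:345,190:350],None,fx=3.4,fy=3.4,interpolation=cv2.INTER_CUBIC))
a=cv2.imread("pics/wrist3.png");cv2.imwrite("pics/w3z.png",cv2.resize(a[170:370,180:370],None,fx=3,fy=3,interpolation=cv2.INTER_CUBIC))
E
```

```text
rim l/r (array([354.6, 117.1]), np.float64(0.1958)) (array([197.5, 117.3]), np.float64(0.196))
floor c (array([276.1, 142.1]), np.float64(0.2659)) root (array([276.1, 196.2]), np.float64(0.202)) tip (array([276.2, 345.5]), np.float64(0.1992)) grip (array([276.1, 265.2]), np.float64(0.198))
tcp (array([276.2, 255.4]), np.float64(0.2144)) tip (array([276.2, 244.9]), np.float64(0.2327)) near (array([276.2, 234. ]), np.float64(0.2304))
(array([312.1, 244.9]), np.float64(0.2326)) (array([315.2, 255.4]), np.float64(0.2144))
(array([240.2, 244.9]), np.float64(0.2327)) (array([237.2, 255.4]), np.float64(0.2145))
```

View pics/s3z.png

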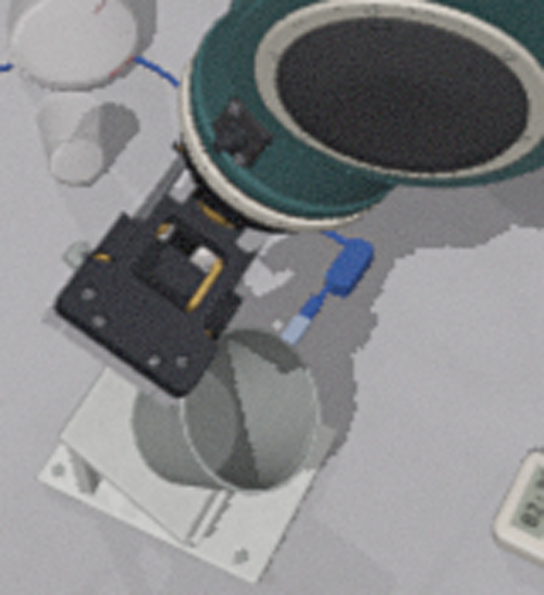

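View pics/w3z.png

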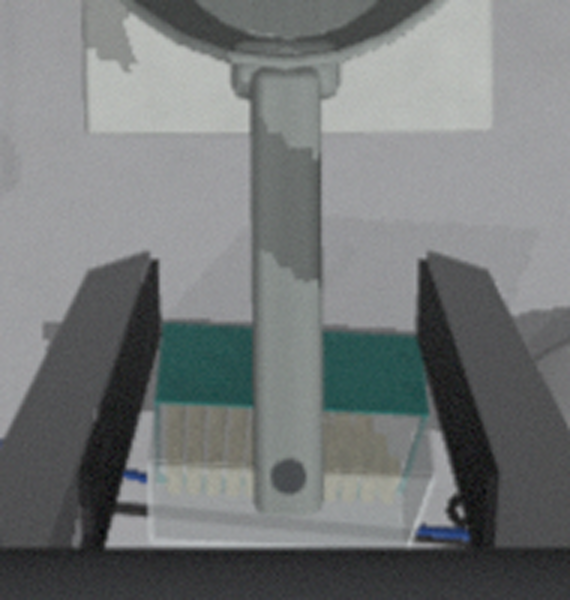

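Comparing the fingers' known opening with their pixel width (50 mm is 87 px) puts the tips about 22 mm *behind* the reported TCP. The top view agrees. So the usable pad centre is about 36–40 mm behind the reported TCP, and I'll go deeper under force guard.

```bash
cat >> h.py <<'E'
PADOFF=.035
def tcp(base,P): # reported TCP so that the real pads hold the handle
    return np.asarray(base)+P@np.array([GX,0,.063])+PADOFF*toolR(P,DL)[:,2]
E
python3 - <<'E'
from h import *
P=panR(YAW,TH); R=toolR(P,DL); g=tcp(BASE,P)
robot.gripper_to(.04)
print(g-robot.get_state()["ee_pos"], robot.ik(g,R))
print(robot.move_linear(g,.06,threshold=8)); s=robot.get_state(); print(s["time"],s["ee_pos"]-g,s["force"])
cv2.imwrite("pics/wrist5.png",robot.grab_frame("wrist")[:,:,::-1])
E
```

```text
[ 0.01288458  0.0025102  -0.02341064] [-0.75762186  0.31989087  0.34770458  2.05796447  0.01454061  0.34122705
  1.29985888]
False
10.5417 [-2.98989268e-05 -2.46023625e-04 -3.36139758e-04] [-0.13713399 -0.01224861  0.28585566]
```

View pics/wrist5.png

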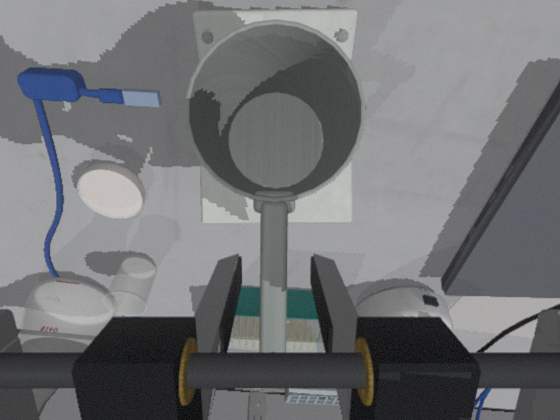

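The handle is now 27 px wide at row 260 (depth about 0.175 m), and the tips are at about 0.195 m. The tips are now past the handle, so I'll close.

```bash
python3 - <<'E'
from h import *
P=panR(YAW,TH); R=toolR(P,DL)
robot.gripper_to(0.0); s=robot.get_state(); print(s["time"],s["opening"],s["force"]); g=s["ee_pos"]
if s["opening"]>.01:
    robot.move_linear(g+.10*P[:,2],.08); s=robot.get_state(); print(s["time"],s["opening"],s["force"],s["moment"],s["ee_pos"])
    for n in ("wrist","scene"): cv2.imwrite(f"pics/{n}6.png",robot.grab_frame(n)[:,:,::-1])
E
```

```text
11.1167 0.013697104721001222 [-0.23290592 -0.84651304  1.63950698]
12.5167 0.013432790832480914 [-0.00513659 -0.0538812  -1.23784833] [-0.0610899   0.45505017 -0.07114893] [0.53517574 0.20443696 0.19340398]
```

View pics/wrist6.png

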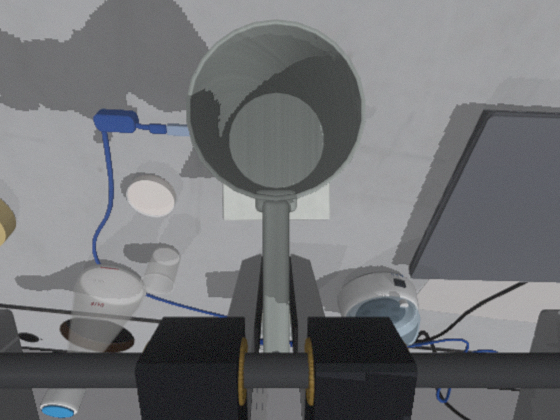

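View pics/scene6.png

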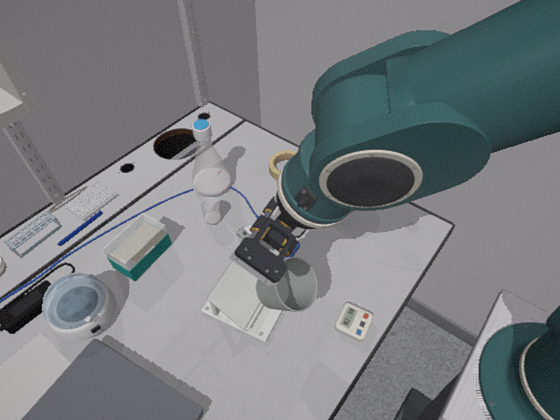

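The pan is held (opening 13.4 mm). It sits in the same place in the wrist view (rim 190–361 px) as before the lift, so it hasn't drooped. Next I'll move to a hover over the large pan.

```bash
python3 - <<'E'
from h import *
Q=panR(.6,0); R=toolR(Q,DL); T=tcp(BIG+[0,0,.115],Q)
print(robot.ik(T,R),robot.ik(tcp(BIG+[0,0,.0],Q),R))
robot.move_ptp(T,R); s=robot.get_state(); print(s["time"],s["opening"],s["ee_pos"]-T,s["force"],s["moment"],s["qpos"].round(2))
for n in ("wrist","scene","top"):
    cv2.imwrite(f"pics/{n}7.png",robot.grab_frame(n)[:,:,::-1])
    B=BIG+[0,0,.115]
    print(n,"small rim",proj(n,B+Q@[0,0,.072]).round(1),"tip",proj(n,B+Q@[.135,0,.067]).round(1),"big rim",proj(n,BIG+[0,0,.06]).round(1))
a=cv2.imread("pics/top7.png");cv2.imwrite("pics/t7z.png",cv2.resize(a[150:270,310:430],None,fx=5,fy=5,interpolation=cv2.INTER_CUBIC))
a=cv2.imread("pics/scene7.png");cv2.imwrite("pics/s7z.png",cv2.resize(a[80:240,270:430],None,fx=3.7,fy=3.7,interpolation=cv2.INTER_CUBIC))
E
```

```text
[-0.36550269  0.69776502  0.65125619  1.44870787 -0.22101662  1.30364777
  2.45167701] [-0.32646986  0.81742464  0.57972273  1.51515587 -0.26332426  1.11798815
  2.44882249]
13.8833 0.013507307342295324 [ 1.62853178e-04  1.08899657e-03 -5.11218806e-06] [-0.09674768  0.2368907  -1.5217555 ] [ 0.34061857 -0.29904392  0.03971121] [-0.37  0.7   0.65  1.45 -0.22  1.3   2.45]
wrist small rim [273.6 112.2] tip [273.8 370.3] big rim [274.6 154.6]
scene small rim [348.  142.4] tip [286.7 141.8] big rim [341.6 182.8]
top small rim [368.  209.8] tip [333.4 158.8] big rim [356.9 215.1]
```

View pics/t7z.png

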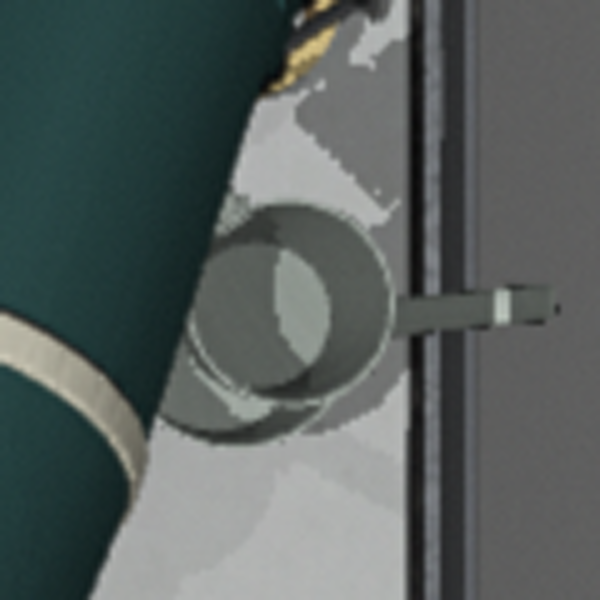

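View pics/s7z.png

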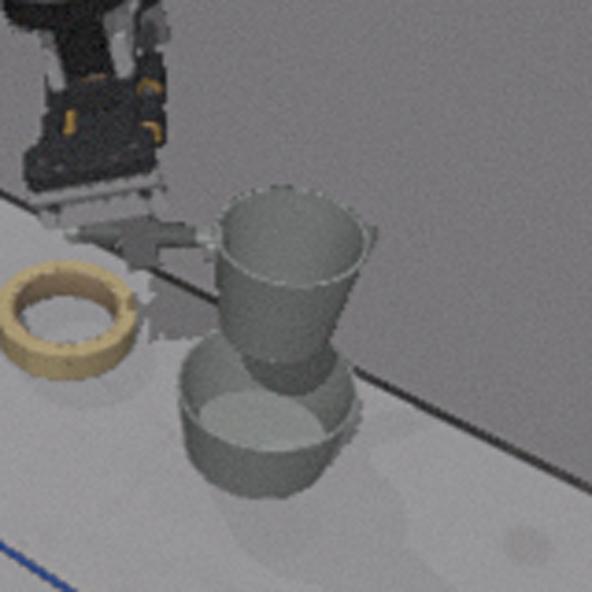

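View pics/wrist7.png

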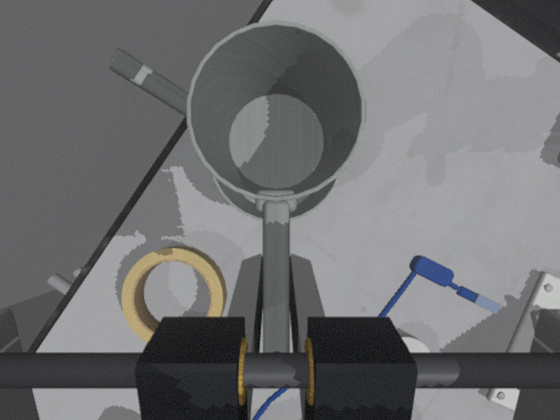

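At hover, the small pan's rim is at (368.4,210.4) in the top view against a predicted (368.0,209.8). In the scene view both pans are offset by the same (+1.2,+1.6) px, so that is camera bias. They are concentric within about 1–2 mm and the handle is level, so I'll lower under force guard.

```bash
python3 - <<'E'
from h import *
Q=panR(.6,0)
st=lambda l:(lambda s:print(l,round(s["time"],2),s["ee_pos"]-tcp(BIG,Q),s["force"].round(2),s["opening"]))(robot.get_state())
print(robot.move_linear(tcp(BIG+[0,0,.02],Q),.08,threshold=8)); st("a")
print(robot.move_linear(tcp(BIG+[0,0,-.005],Q),.015,threshold=3)); st("b")
for n in ("wrist","scene","top"): cv2.imwrite(f"pics/{n}8.png",robot.grab_frame(n)[:,:,::-1])
a=cv2.imread("pics/scene8.png");cv2.imwrite("pics/s8z.png",cv2.resize(a[80:240,270:430],None,fx=3.7,fy=3.7,interpolation=cv2.INTER_CUBIC))
E
```

```text
False
a 15.38 [ 3.15531133e-04 -5.12040852e-05  2.05179410e-02] [-0.74 -0.36 -0.92] 0.01377021117962033
True
b 16.5 [0.00012448 0.00014765 0.00183642] [ 1.64 -0.75  5.79] 0.013616947035034061
```

View pics/s8z.png

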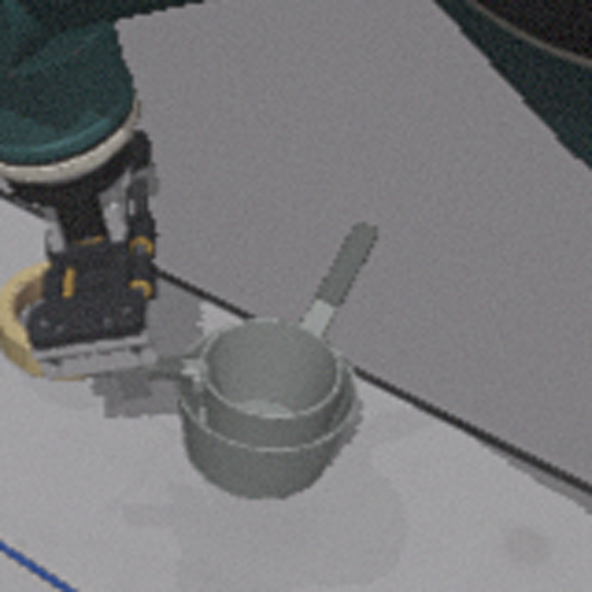

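View pics/wrist8.png

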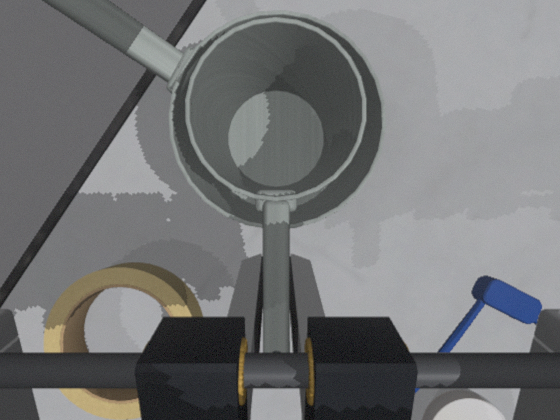

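Contact came at a modelled underside height of 1.8 mm (floor is 3 mm), with a force change of about 6–7 N. The pan is nested and concentric in both views. I'll release and back out.

```bash
python3 - <<'E'
from h import *
st=lambda l:(lambda s:print(l,round(s["time"],2),s["force"].round(2),s["opening"]))(robot.get_state())
robot.gripper_to(.045); st("open")
s=robot.get_state(); print(robot.move_linear(s["ee_pos"]-.12*s["tool_rot"][:,2],.08,threshold=8)); st("up")
robot.goto_joints([-1.282,0.417,-0.01,1.614,0.005,1.111,-0.053]); st("home")
for n in ("scene","top"): cv2.imwrite(f"pics/{n}9.png",robot.grab_frame(n)[:,:,::-1])
a=cv2.imread("pics/scene9.png");b=cv2.imread("pics/top9.png")
cv2.imwrite("pics/z9.png",np.hstack([cv2.resize(a[130:230,290:390],(400,400),interpolation=cv2.INTER_CUBIC),cv2.resize(b[165:265,325:425],(400,400),interpolation=cv2.INTER_CUBIC)]))
Q=panR(.6,0)
print([proj("top",v).round(1) for v in (BIG+[0,0,.075],BIG+[0,0,.003]+Q@[.135,0,.067],BIG+[0,0,.06])])
E
```

```text
open 17.32 [0.17 0.35 0.31] 0.04518037383816902
False
up 18.97 [-0.37 -0.34 -0.81] 0.044931407417489334
home 21.86 [-0.36  0.7   0.11] 0.04489412478630443
[array([358.1, 214.6]), array([326.8, 168.3]), array([356.9, 215.1])]
```

View pics/z9.png

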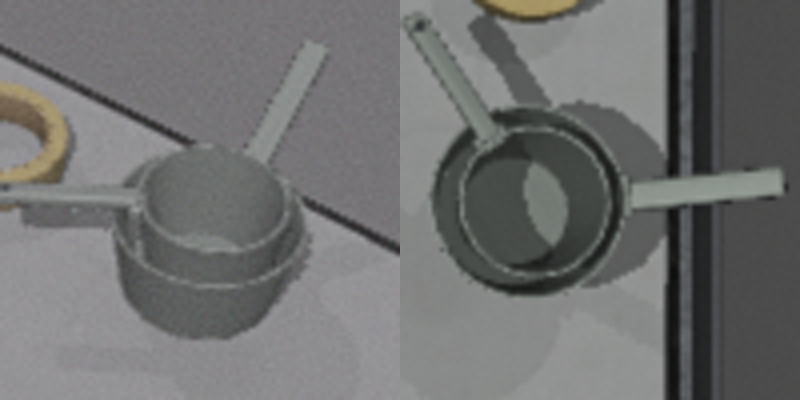

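View pics/top9.png

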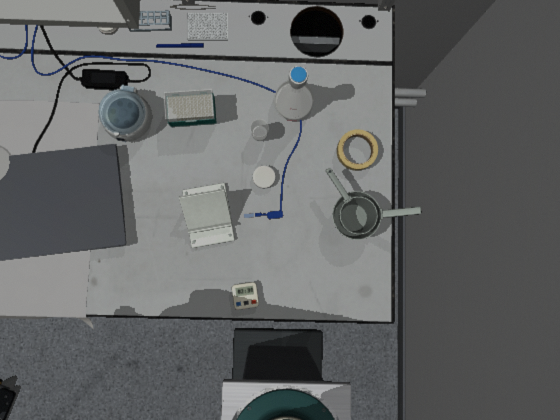

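The top view shows the small pan's rim centre at (358.9,215.9), about 3–4 mm from concentric. Its handle is at upper left (327,168) and the large pan's is at right (420,211). The bystanders are at their original pixels. Handing in.

```bash
python3 -c "
from h import *
print(np.linalg.norm(onz('top',(327.,169.),.07)-onz('top',(420.5,210.5),.089)))
robot.sign_off()"
```

```text
0.24306330956716074
the job is handed in; nothing more can be done
```

The small pan is inside the large pan and released, and I handed the job in with the clock at about 22 s of the 38 s allowed. No verdict is reported, so the results below come from my own checks.

**What happened:** The first two grasps closed on air just above the handle. In the images the fingertips ended about 40 mm short of where the stated tool frame puts them. Going deeper by that amount gave a firm grip (opening 13.5 mm), and the pan did not move on the stand during the misses. I lifted it square to the deck, levelled it and lowered it until the force guard tripped at about 6–7 N. Then I released it and moved the arm back to the start pose.

**Last checks:**

| Check | Result | Limit |
|---|---|---|
| Pan axes apart | about 3–4 mm (top view) | 16 mm |
| Handle ends apart | about 0.24 m, roughly 130° between handles | over 0.16 m |
| Small pan height at contact | about 1.8 mm by my model; the large pan's floor is at 3 mm | under 9 mm |
| Large pan and bystanders | at their original pixels in the top view | 50 mm and 30 mm |

- **Level:** I judged the small pan level by eye from the hover and final pictures and did not measure an angle.
- **Camera disagreement:** The scene camera read both pans about 1.5 px away from the top view's prediction. The offset was the same for both, so I treated it as calibration bias.

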